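# Find the socket that fits the terminal nut

## Robot

A 7-joint arm with a two-finger parallel gripper is mounted at the origin on the work surface. World frame = base frame: x ahead of the robot, y to its left, z up, the work surface at z = 0. Lengths are in mm, angles in rad, forces in N, time in s.
With the tool pointing down it reaches from about 350 to 900 mm from the base axis. Payload 7.2 kg.
Tool frame: the origin (TCP) lies on the centre line of the jaws, within the pads' length; the fingertips stand 8 mm ahead of it and the grasp point (between the pads) lies 11 mm behind it; z points along the fingers, x is the direction in which the jaws open and shut, and the axes are right-handed (so a half turn about z gives the same grasp; the last joint's range is limited). The gripper opens to 88 mm and grips with 3 to 60 N. Pads are 20 mm wide; open, the fingers measure 115 mm over their backs; the gripper's body (75 mm by 178 mm) begins 61 mm behind the grasp point.
Start: joints at [-1.279, 0.411, -0.013, 1.596, 0.006, 1.134, -0.082], TCP at [220.064, 584.979, 230.653] pointing down, gripper open.
Joint ranges: [-2.95, 2.95], [-0.29, 1.99], [-1.47, 1.44], [0.14, 2.54], [-1.03, 4.17], [0.13, 1.85], [-2.86, 2.86]. Speed limits (rad/s): [2.39, 2.39, 3.01, 3.01, 3.14, 3.14, 3.14].

## Interface

Orientations are given as a unit quaternion [x, y, z, w].
In Python, from rig import arm gives the robot as it stands.
- The arm moves only by the tool carry_out, never from a script. Its argument "plan" is a list of rows, each a list of 3 entries, a list of its own where there are three numbers: the turn, a rotation vector about the tool's x, y, z in rad, then the shift along the tool's x, y, z in m, then the opening, from -1 (shut) to 1 (fully open), so that 0 is half open. In form: [[[rx, ry, rz], [x, y, z], fingers], ...]. A call has 1 to 20 rows; each row shifts and turns the commanded pose from where the row before left it, along the tool's axes as they then stand; what a row does not reach is not made up. A row lasts 1/8 s, in which the tool goes at most 62.5 mm and 10.7 degrees, less where a joint would pass 70% of its speed; a pose out of reach is approached as far as the arm can. A call with a gripper value outside its range is refused whole. The fingers move at their own pace and stop on an object; the grip force is fixed at half the most. Time passes only in rows, so rows that do not move let the fingers close. It gives the time, the measured TCP pose, the force and the opening at its end, in the units of the state.
- arm.state(): the state, without advancing time (a new reading comes with each control period).
- arm.capture(name): name is "scene" or "top" or "wrist"; returns a dict with "image" (384x512x3 uint8, blue, green, red), "z_map" (384x512 float32, mm along the optical axis (not along the pixel's ray), 0 where there is no reading), "fx", "fy", "cx", "cy" (pixels), "rvec" (rotation vector, rad) and "tvec" (3), from world to camera coordinates, as OpenCV has them; the wrist camera has in their place "mount" (4x4, takes a point from camera to tool coordinates, whose origin is the TCP and whose axes are the tool frame's). Camera axes: x right, y down, z forward; pixel columns grow to the right and rows downward; lengths in mm; the calibration is good to about 2 mm. The wrist camera is an equidistant fisheye: a pixel r from the principal point sees the ray r / f radians off the axis. A picture is of the moment at which its call begins: read the wrist's pose just before it.
- arm.close_job(): hands the job in, once; it reports no verdict.
The state is a dict: "t": time; "qpos": joint angles; "dq": joint speeds; "joint_efforts": joint torques, N m; "position": TCP position; "ee_rot": TCP orientation; "wrist_force": force on the tool from outside, world axes, zero at the start; "ft_torque": the same for the moment, N m; "gripper_width": finger opening in mm.
Only numpy, scipy, OpenCV 4.12 (cv2) and the standard library are available. Lean on these libraries where they do the work, as an engineer would, in place of code of your own. Each camera call takes 0.05 s, during which the arm holds its last target.

## Task

Find out, by trying them, which of the three look-alike sockets in the black tray fits the hex nut on top of the white power module, and put any that does not fit back upright in the tray. Finish while still holding the fitting socket in the gripper, pushed fully home over the nut: do not let go of it. Leave the bottle, the spool and the screwdriver alone.

Things in the scene. Friction and masses are not known exactly. Their poses are not given: they have to be found in the camera images.
- socket_a_mid (a point): one of 3 look-alike steel sockets, each mouth down in a tray bay (which one varies): round body 38 mm across, 36 high, hex bore 22 deep from below; on top a hex adapter, 22 across flats, up to 80 mm, to hold it by; 350 g. Point: on the axis, 40 mm above the rim; z up; x normal to a flat of adapter and bore alike (flats every 60 deg). Bores differ: one fits, two are too small and stop 15 mm high, on top of the nut.
- socket_b_mid (a point): one of 3 look-alike steel sockets, each mouth down in a tray bay (which one varies): round body 38 mm across, 36 high, hex bore 22 deep from below; on top a hex adapter, 22 across flats, up to 80 mm, to hold it by; 350 g. Point: on the axis, 40 mm above the rim; z up; x normal to a flat of adapter and bore alike (flats every 60 deg). Bores differ: one fits, two are too small and stop 15 mm high, on top of the nut.
- socket_c_mid (a point): one of 3 look-alike steel sockets, each mouth down in a tray bay (which one varies): round body 38 mm across, 36 high, hex bore 22 deep from below; on top a hex adapter, 22 across flats, up to 80 mm, to hold it by; 350 g. Point: on the axis, 40 mm above the rim; z up; x normal to a flat of adapter and bore alike (flats every 60 deg). Bores differ: one fits, two are too small and stop 15 mm high, on top of the nut.
- nut_seat (a point): fixed steel hex nut on top of the module, 24 mm across flats, 15 high (top 3 mm bevelled round); stud 13 mm thick sticks 4 mm out of it. The right socket has 1.3 mm play per side. Point: on the nut's axis at its foot, on the 38 mm washer about 65 mm above the bench, where the rim of a fully seated socket rests; z up, x normal to a flat (flats every 60 deg)
- tray: fixed black open tray, 78 mm (its x) by 234 mm (its y), walls 16 mm high and 4 mm thick, floor 4 mm thick, parted by two walls into three square bays (centres at y = -76, 0, +76 mm, about 70 mm inside) each with one socket; origin at the centre of its underside
- module: fixed white ribbed box 150 by 118 mm on an aluminium plate 190 (x) by 150 mm, 14 mm thick; top at 62 mm (68 mm at a black bar 58 mm to its +x, 70 mm at a small black post 50 mm to its -x), the nut at the middle of its top; origin at the centre of its underside
- flux_mid (a point): bystander: white bottle with black cap, 48 mm across, 110 mm high, standing; point at its centre
- spool_mid (a point): bystander: black spool with a metal winding, 60 mm across, 46 mm high, standing on its end; point at its centre
- driver_grip (a point): bystander: black-handled screwdriver 170 mm long, lying flat; point in its handle
Things that resemble listed ones, but are neither listed nor needed, are in the scene too. What is shaped like the part that bears socket_b_mid but blue is not meant.

How it is judged:
By the outcome, as a careful person would: the job done as asked, in the order asked, and still so for the second after the job is handed in, while the arm keeps its last pose, push and grip.
It also fails if it takes over 72 s, if anything falls off the work surface, if the arm or the gripper's body presses on something with over 40 N, if the wrist force passes 120 N, or if a joint passes its speed limit or range.

## Working session

There is one attempt and no reset: what is moved stays moved. The work goes in short steps, Python scripts to look and compute and a tool call to move; the robot and the scene stay as the last step left them, time stands still between calls to the robot, and variables do not carry over. Pictures are saved under pics/ and viewed, and the job is handed in when it is done.

Besides the shell and the picture viewer there is one more tool, called after "Emit:" as name([rows], argument=value, ...), one row to a line, values as JSON. carry_out: Moves the arm, as the interface text tells. Its arguments: {"type":"object","properties":{"plan":{"type":"array","items":{"type":"array"}}},"required":["plan"]}

```bash
ls; mkdir -p pics
python3 - <<'E'
from rig import arm
import cv2,pickle
print(arm.state())
for n in("scene","top","wrist"):
    s=arm.state();c=arm.capture(n);c['state']=s
    pickle.dump(c,open(f'{n}0.pkl','wb'))
    cv2.imwrite(f'pics/{n}0.png',c['image'])
    print(n,{k:v for k,v in c.items() if k not in('image','z_map','state')})
E
```

```text
pics
{'t': 0.0, 'qpos': array([-1.27917782,  0.41191515, -0.0127069 ,  1.59702425,  0.00560764,
        1.13430039, -0.0822004 ]), 'dq': array([ 0.00075932,  0.00168911,  0.00279848, -0.00122533,  0.00063658,
       -0.0001671 , -0.00143708]), 'joint_efforts': array([-3.84855766e-04, -5.87973189e+01,  6.41191788e-01, -2.91061610e+01,
       -5.39450906e-02,  1.87213282e-02,  1.41369978e-04]), 'position': array([219.93729411, 584.50331224, 229.80770046]), 'ee_rot': array([ 8.22217205e-01,  5.69173276e-01, -6.25531462e-04,  5.07869328e-04]), 'wrist_force': array([-0.22996269,  0.26952646,  0.22361833]), 'ft_torque': array([ 0.0172539 , -0.0049995 , -0.02521175]), 'gripper_width': 88.23617773833031}
scene {'fx': 407.92450819351143, 'fy': 407.92450819351143, 'cx': 259.3756989006414, 'cy': 187.1356885683, 'rvec': array([ 0.85469828,  2.40474914, -1.21567122]), 'tvec': array([ 430.69638454, -194.45736771, 1323.93385051])}
top {'fx': 477.8085795918523, 'fy': 477.8085795918523, 'cx': 258.70446642977396, 'cy': 190.73124919114358, 'rvec': array([ 2.17243274, -2.13420761,  0.1375418 ]), 'tvec': array([ 25.64257322, 628.80728237, 943.99564044])}
wrist {'fx': 297.3186396354542, 'fy': 297.3186396354542, 'cx': 257.4524632869804, 'cy': 196.31231237015805, 'mount': array([[ 9.99998738e-01,  1.75299445e-04, -1.57882782e-03,
        -1.98759672e-01],
       [ 2.55528974e-04,  9.63198130e-01,  2.68792293e-01,
        -7.13100712e+01],
       [ 1.56784314e-03, -2.68792357e-01,  9.63196870e-01,
        -1.53694888e+02],
       [ 0.00000000e+00,  0.00000000e+00,  0.00000000e+00,
         1.00000000e+00]])}
```

View pics/scene0.png

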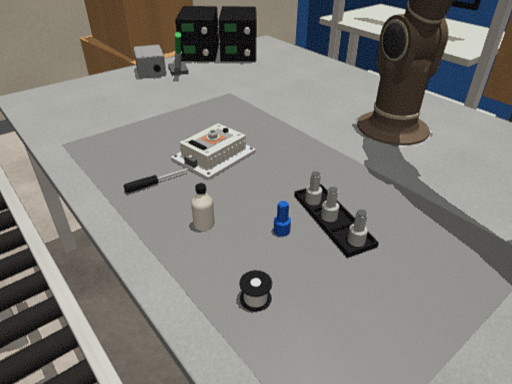

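View pics/top0.png

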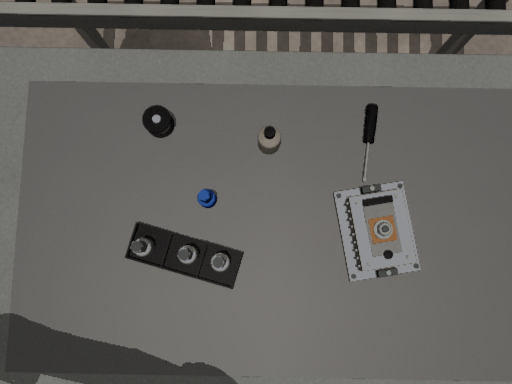

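View pics/wrist0.png

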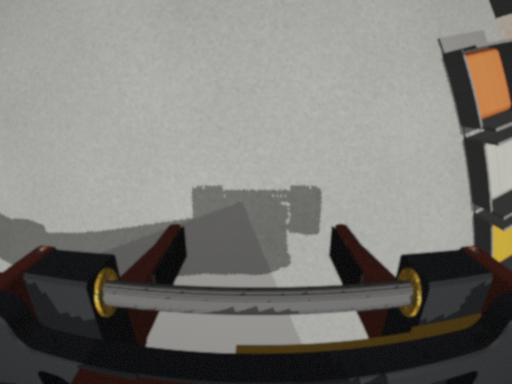

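The scene and top views show four similar parts. Three are steel sockets in the black tray, at top-view pixels (141,246), (186,254) and (220,262). The fourth is a blue look-alike at (206,198), which isn't meant. The nut is at (384,229), the bottle at (269,137), the spool at (157,121) and the driver at (370,125). Next I'll measure from depth in both views.

```bash
cat > h.py <<'E'
import numpy as np,cv2,pickle
from scipy.spatial.transform import Rotation as R
def load(n): return pickle.load(open(n+'.pkl','rb'))
def cloud(c):
    h,w=c['z_map'].shape; v,u=np.mgrid[:h,:w]; z=c['z_map'].astype(float)
    if 'mount' in c:
        dx=u-c['cx'];dy=v-c['cy'];r=np.hypot(dx,dy)+1e-9;t=r/c['fx']
        k=np.tan(np.minimum(t,1.5))/r
        P=np.stack([dx*k*z,dy*k*z,z],-1)
        P=P@c['mount'][:3,:3].T+c['mount'][:3,3]
        s=c['state'];W=P@R.from_quat(s['ee_rot']).as_matrix().T+s['position']
    else:
        P=np.stack([(u-c['cx'])/c['fx']*z,(v-c['cy'])/c['fy']*z,z],-1)
        W=(P-c['tvec'])@R.from_rotvec(c['rvec']).as_matrix()
    W[z<=0]=np.nan
    return W
def proj(c,X):
    if 'mount' in c: 
        s=c['state'];P=(np.atleast_2d(X)-s['position'])@R.from_quat(s['ee_rot']).as_matrix()
        P=(P-c['mount'][:3,3])@c['mount'][:3,:3]
        rr=np.hypot(P[:,0],P[:,1]);t=np.arctan2(rr,P[:,2])
        return np.stack([c['cx']+c['fx']*t*P[:,0]/rr,c['cy']+c['fx']*t*P[:,1]/rr],-1)
    return cv2.projectPoints(np.atleast_2d(X).astype(float),c['rvec'],c['tvec'],np.array([[c['fx'],0,c['cx']],[0,c['fy'],c['cy']],[0,0,1.]]),None)[0][:,0]
E
python3 - <<'E'
from h import *
t=load('top0');s=load('scene0');wt=cloud(t);ws=cloud(s)
for n,(u,v) in dict(s1=(138,246),s2=(183,254),s3=(217,261),nut=(384,229),blue=(205,195),bench=(300,250),base=(375,230)).items():
    print(n,wt[v-2:v+3,u-2:u+3].reshape(-1,3).mean(0).round(1))
for n,(u,v) in dict(s1=(361,213),s2=(333,190),s3=(316,175),nut=(213,132)).items():
    print(n,ws[v-1:v+2,u-1:u+2].reshape(-1,3).mean(0).round(1))
for W in(wt,ws):
  for (c) in [(400,-150)]:pass
  # adapter tops: z 70..90
  m=(W[...,2]>66)&(W[...,2]<90)
  n,l,st,ce=cv2.connectedComponentsWithStats(m.astype(np.uint8))
  for i in range(1,n):
    if st[i,4]>8:
      p=W[l==i];print(st[i],p.min(0).round(),p.max(0).round(),np.median(p,0).round(1))
for n,c,b in(('top',t,(110,170,270,300)),('top2',t,(320,170,430,290))):
  x0,y0,x1,y1=b;cv2.imwrite(f'pics/{n}crop.png',cv2.resize(c['image'][y0:y1,x0:x1],None,fx=4.5,fy=4.5,interpolation=cv2.INTER_CUBIC))
E
```

```text
s1 [nan nan nan]
s2 [496.5 181.   84.4]
s3 [484.2 114.8  84.3]
nut [ 551.7 -208.6   85.1]
blue [612.7 142.6  80.4]
bench [508.8 -52.5   1.1]
base [ 550.4 -195.7   65.6]
s1 [512.6 273.7  83.5]
s2 [498.3 183.4  83.5]
s3 [485.8 119.   83.9]
nut [nan nan nan]
[258 126  23  22 279] [714.  -5.  66.] [757.  40.  90.] [727.7  19.4  76.5]
[198 189  12  13 117] [601. 135.  67.] [625. 157.  84.] [612.7 146.1  79.6]
[362 195  31  11 196] [ 599. -230.   66.] [ 621. -170.   72.] [ 610.1 -200.2   68.6]
[374 220  19  19 202] [ 535. -229.   66.] [ 571. -193.   88.] [ 552.3 -208.2   80. ]
[130 240  15  13 139] [499. 261.  66.] [522. 285.  89.] [510.3 271.1  83.3]
[177 248  14  13 127] [485. 169.  68.] [508. 193.  89.] [496.6 179.8  83.8]
[384 250   9   9  65] [ 496. -228.   66.] [ 511. -211.   74.] [ 503.7 -219.1   70.5]
[211 256  14  12 117] [473. 102.  71.] [494. 126.  88.] [482.3 113.1  84.1]
[ 85   5  92  25 425] [   14. -1853.    66.] [  296. -1320.    90.] [  260.4 -1340.4    78.4]
[319  20  61  21 297] [-542. -841.   66.] [-518. -466.   90.] [-529.9 -644.4   79.8]
[181  28  38  20 232] [  -42. 
[... 575 characters left out ...]
 102  47  18 368] [-34. -61.  66.] [76. 75. 90.] [58.1 38.3 76.7]
[223 128   6   4  20] [ 496. -226.   67.] [ 511. -210.   71.] [ 505.7 -216.8   68.5]
[208 130  10  10  71] [ 542. -222.   66.] [ 568. -196.   85.] [ 557.4 -204.1   77.6]
[188 140  19  10  62] [ 600. -230.   66.] [ 621. -169.   70.] [ 609.9 -198.9   67.1]
[310 172  11  12 102] [472. 105.  66.] [495. 128.  86.] [487.9 119.1  80.1]
[327 187  11  13 114] [486. 170.  66.] [511. 194.  86.] [501.6 185.3  80.8]
[191 193  22  17 246] [717.  -1.  66.] [760.  43.  89.] [744.8  29.7  76.2]
[277 201  12  12 111] [603. 136.  66.] [627. 160.  82.] [617.9 149.9  78.1]
[355 210  13  13 135] [500. 261.  67.] [525. 287.  85.] [515.3 277.1  81.4]
```

View pics/topcrop.png

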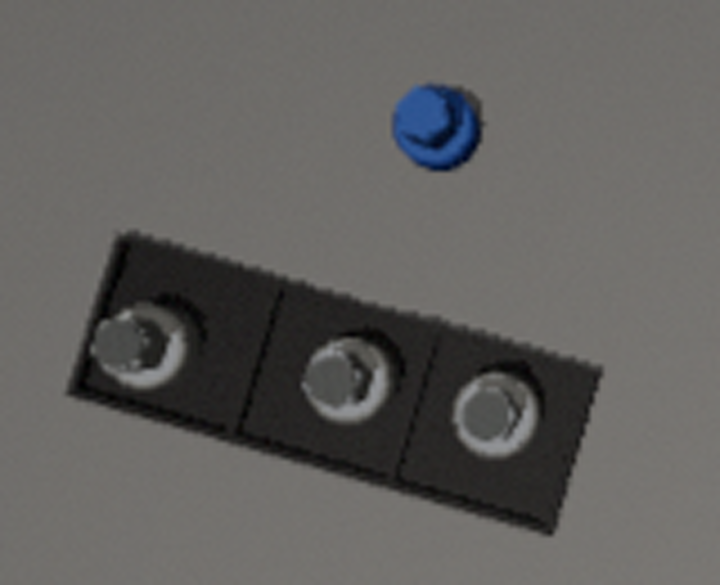

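View pics/top2crop.png

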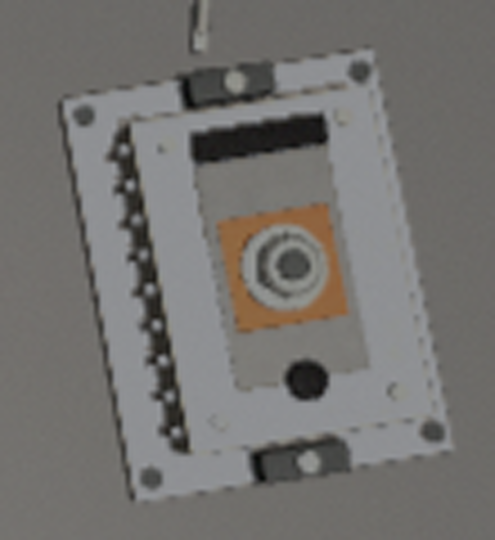

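Emit:
carry_out([
  [[0,0,0],[-0.01,0.013,0],1],
  [[0,0,0],[-0.023,0.03,0],1],
  [[0,0,0],[-0.027,0.035,0],1],
  [[0,0,0],[-0.027,0.035,0],1],
  [[0,0,0],[-0.027,0.035,0],1],
  [[0,0,0],[-0.027,0.035,0],1],
  [[0,0,0],[-0.027,0.035,0],1],
  [[0,0,0],[-0.027,0.035,0],1],
  [[0,0,0],[-0.027,0.035,0],1],
  [[0,0,0],[-0.027,0.035,0],1],
  [[0,0,0],[-0.02,0.025,0],1],
  [[0,0,0],[-0.008,0.012,0],1],
  [[0,0,0],[0,0,0],1],
  [[0,0,0],[0,0,0],1],
])

```text
t: 1.9
position: [458.8, 200.2, 230.6]
ee_rot: [0.822, 0.57, -0.0, -0.0]
wrist_force: [-0.5, -0.2, -0.0]
gripper_width: 87.8
```

```bash
cat > look.py <<'E'
import sys
from rig import arm
from h import *
n=sys.argv[1]; cam=sys.argv[2] if len(sys.argv)>2 else 'wrist'
s=arm.state();c=arm.capture(cam);c['state']=s;pickle.dump(c,open(n+'.pkl','wb'));cv2.imwrite(f'pics/{n}.png',c['image'])
print(s['t'],s['position'].round(1),s['ee_rot'].round(4),s['wrist_force'].round(1),s['gripper_width'].round(1),s['qpos'].round(2))
E
python3 look.py w1
```

```text
Traceback (most recent call last):
  File "look.py", line 6, in <module>
    print(s['t'],s['position'].round(1),s['ee_rot'].round(4),s['wrist_force'].round(1),s['gripper_width'].round(1),s['qpos'].round(2))
                                                                                       ^^^^^^^^^^^^^^^^^^^^^^^^
AttributeError: 'float' object has no attribute 'round'
```

View pics/w1.png

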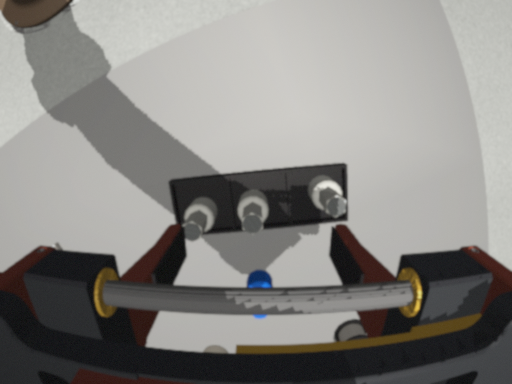

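The wrist view shows the three steel sockets, with tops at (193,229), (252,218) and (335,205). The blue one is at (260,280). Next is a close crop to get their positions.

```bash
sed -i "s/s\['gripper_width'\].round(1)/round(s['gripper_width'],1)/" look.py
cat > topc.py <<'E'
import sys
from h import *
# components of near-top points
def tops(n,lo,hi,mn=20,band=3):
    c=load(n);W=cloud(c)
    m=(W[...,2]>lo)&(W[...,2]<hi)
    k,l,st,ce=cv2.connectedComponentsWithStats(m.astype(np.uint8))
    for i in range(1,k):
        p=W[l==i]
        if st[i,4]<mn or np.linalg.norm(np.median(p,0)[:2])>800: continue
        zt=np.median(p[:,2]); q=p[abs(p[:,2]-zt)<band]
        rc,sz,a=cv2.minAreaRect(q[:,:2].astype(np.float32))
        print(n,st[i],'med',np.median(p,0).round(1),'bbox mid',((q.min(0)+q.max(0))/2).round(1),'ext',(q.max(0)-q.min(0)).round(1))
if __name__=='__main__': tops(sys.argv[1],float(sys.argv[2]),float(sys.argv[3]))
E
python3 topc.py w1 77 92
python3 - <<'E'
from h import *
c=load('w1');cv2.imwrite('pics/w1c.png',cv2.resize(c['image'][160:245,165:355],None,fx=4.2,fy=4.2,interpolation=cv2.INTER_CUBIC))
E
```

```text
w1 [326 194  20  23 337] med [509.4 270.8  83.3] bbox mid [510.8 270.9  83.1] ext [23.1 23.5  5.7]
w1 [242 212  21  23 362] med [496.  179.2  83.5] bbox mid [497.3 178.8  83.2] ext [24.5 23.2  5.2]
w1 [183 220  19  22 312] med [482.  113.9  83.5] bbox mid [482.4 113.   83.5] ext [22.6 21.6  5.8]
w1 [253 315  14   4  48] med [621.2 140.9  79.9] bbox mid [620.6 142.   79.6] ext [ 9.9 15.8  3. ]
```

View pics/w1c.png

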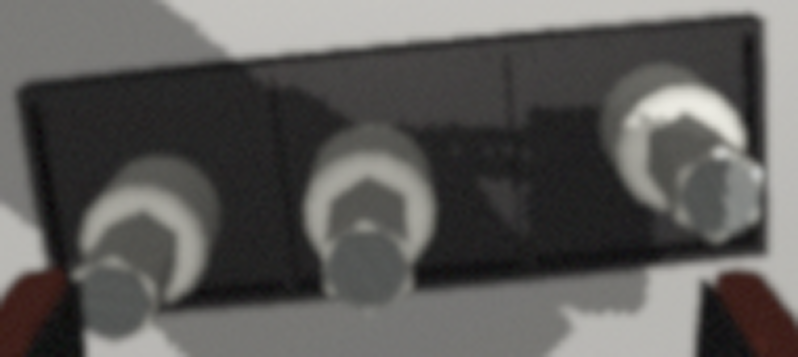

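```bash
cat > rect.py <<'E'
import sys
from h import *
def rect(n,x,y,z,half=25,sc=10,yaw=None):
    # tool-aligned: cols along tool x(yaw), rows along tool y (=x rotated -90)
    c=load(n)
    if yaw is None:
        M=R.from_quat(c['state']['ee_rot']).as_matrix();yaw=np.arctan2(M[1,0],M[0,0])
    g=np.arange(-half,half,1/sc);a,b=np.meshgrid(g,g)
    X=x+a*np.cos(yaw)+b*np.sin(yaw);Y=y+a*np.sin(yaw)-b*np.cos(yaw)
    uv=proj(c,np.stack([X,Y,np.full_like(X,z)],-1).reshape(-1,3)).reshape(*a.shape,2).astype(np.float32)
    return cv2.remap(c['image'],uv[...,0],uv[...,1],cv2.INTER_CUBIC),yaw
E
python3 - <<'E'
from rect import *
ims=[]
for x,y in((510.8,270.9),(497,179),(482.5,113.5)):
    im,yaw=rect('w1',x,y,83.8,22,6);im=np.clip(im.astype(float)*1.6,0,255).astype(np.uint8)
    cv2.drawMarker(im,(132,132),(0,0,255),0,10);cv2.circle(im,(132,132),66,(0,255,0),1);ims.append(im)
print(np.degrees(yaw));cv2.imwrite('pics/r1.png',np.hstack(ims))
E
```

```text
69.47569507448863
```

View pics/r1.png

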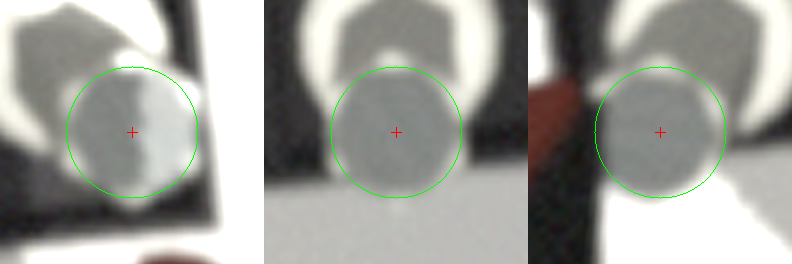

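Emit:
carry_out([
  [[0,0,0],[-0.003,0.004,0.02],0.2],
  [[0,0,0],[-0.004,0.004,0.03],0.2],
  [[0,0,0],[0,0,0.03],0.2],
  [[0,0,0],[0,0,0],0.2],
  [[0,0,0],[0,0,0],0.2],
])

```text
t: 2.58
position: [464.7, 190.5, 151.5]
ee_rot: [0.822, 0.57, 0.0, -0.0]
wrist_force: [-0.3, 0.8, -0.6]
gripper_width: 52.8
```

```bash
python3 look.py w2; python3 topc.py w2 77 92
python3 - <<'E'
from rect import *
ims=[]
for x,y in((510.8,270.9),(497,179),(482.5,113.5)):
    im,yaw=rect('w2',x,y,84,22,6);im=np.clip(im.astype(float)*1.5,0,255).astype(np.uint8)
    cv2.drawMarker(im,(132,132),(0,0,255),0,10);cv2.circle(im,(132,132),66,(0,255,0),1);ims.append(im)
print(np.degrees(yaw));cv2.imwrite('pics/r2.png',np.hstack(ims))
E
```

```text
2.575 [464.7 190.5 151.5] [ 8.219e-01  5.696e-01  4.000e-04 -0.000e+00] [-0.3  0.8 -0.6] 52.8 [-0.65  0.29  0.2   1.99 -0.08  0.86  0.8 ]
w2 [353 208  27  30 570] med [509.  270.2  83.3] bbox mid [510.6 271.3  83. ] ext [23.4 23.2  5.3]
w2 [245 232  28  29 609] med [495.4 179.4  83.4] bbox mid [497.5 178.6  83. ] ext [24.2 24.2  5.1]
w2 [168 241  19  23 234] med [475.6 110.2  83.4] bbox mid [478.3 109.7  83.1] ext [14.4 20.9  5.3]
w2 [260 340  16   5  51] med [604.8 148.3  78.1] bbox mid [606.2 147.3  78.7] ext [ 8.6 14.2  3.4]
69.450839161227
```

View pics/r2.png

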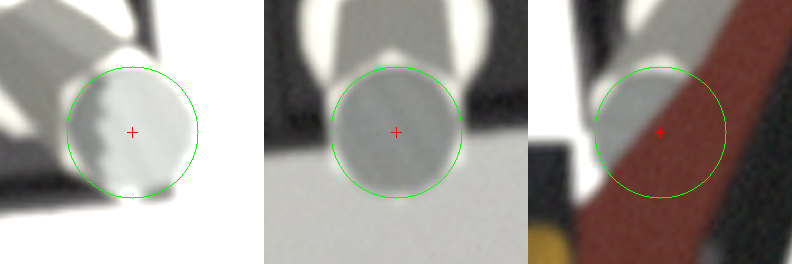

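View pics/w2.png

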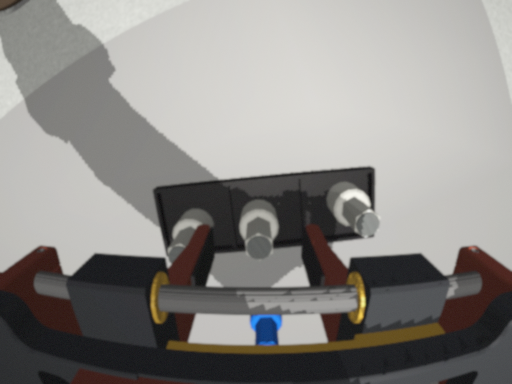

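B is confirmed steel, with its top centred at about (497,179) and flats normal to tool x. Before lifting anything, I'll look closely at the nut.

Emit:
carry_out([
  [[0,0,0],[-0.01,0.005,-0.01],0.2],
  [[0,0,0],[-0.025,0.014,-0.01],0.2],
  [[0,0,0],[-0.034,0.019,0],0.2],
  [[0,0,0],[-0.034,0.019,0],0.2],
  [[0,0,0],[-0.034,0.019,0],0.2],
  [[0,0,0],[-0.034,0.019,0],0.2],
  [[0,0,0],[-0.034,0.019,0],0.2],
  [[0,0,0],[-0.034,0.019,0],0.2],
  [[0,0,0],[-0.034,0.019,0],0.2],
  [[0,0,0],[-0.034,0.019,0],0.2],
  [[0,0,0],[-0.025,0.011,0],0.2],
  [[0,0,0],[-0.01,0.005,0],0.2],
  [[0,0,0],[0,0,0],0.2],
  [[0,0,0],[0,0,0],0.2],
])

```text
t: 4.38
position: [519.3, -195.0, 170.9]
ee_rot: [0.822, 0.57, 0.0, -0.0]
wrist_force: [-0.1, -1.0, 0.5]
gripper_width: 53.2
```

```bash
python3 look.py n1; python3 topc.py n1 76 92
python3 - <<'E'
from rect import *
c=load('n1');print(proj(c,[[552,-208,80.]]))
ims=[]
for z in(84,80,65):
    im,yaw=rect('n1',552,-208.5,z,22,6)
    cv2.drawMarker(im,(132,132),(0,0,255),0,10);cv2.circle(im,(132,132),int({84:6.5,80:12,65:19}[z]*6),(0,255,0),1);ims.append(im)
print(np.degrees(yaw));cv2.imwrite('pics/rn1.png',np.hstack(ims))
E
```

```text
4.375 [ 519.3 -195.   170.9] [ 8.218e-01  5.698e-01  3.000e-04 -3.000e-04] [-0.1 -1.   0.5] 53.2 [-0.03  0.36  0.39  1.86 -0.17  0.95  1.64]
n1 [504  62   8  22 127] med [480.6 102.9  80.8] bbox mid [482.7 106.3  80.8] ext [22.3 14.3  6. ]
n1 [238 227  30  26 586] med [ 551.4 -212.4   79.9] bbox mid [ 552.9 -213.3   79.9] ext [25.8 25.5  5.9]
[[257.30562403 237.55089023]]
69.46738632648928
```

View pics/rn1.png

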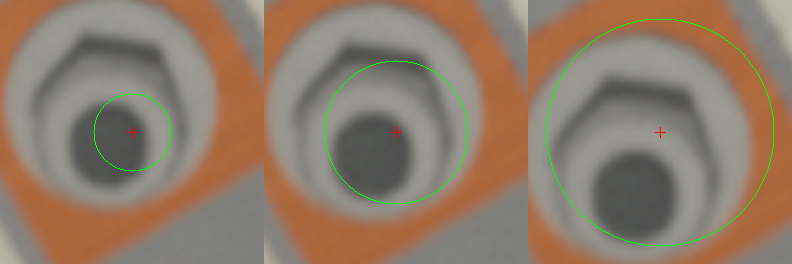

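View pics/n1.png

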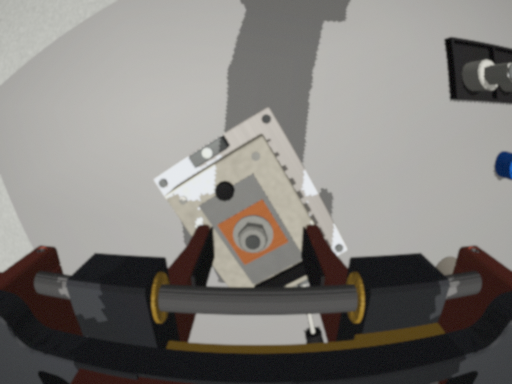

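Emit:
carry_out([
  [[0,0,0.13],[0,0,0],0.2],
  [[0,0,0.18],[0,0,0],0.2],
  [[0,0,0.18],[0,0,0],0.2],
  [[0,0,0.173],[0,0,0],0.2],
  [[0,0,0],[0.02,-0.003,0],0.2],
  [[0,0,0],[0,0,0],0.2],
  [[0,0,0],[0,0,0],0.2],
])

```text
t: 5.3
position: [534.8, -182.9, 170.5]
ee_rot: [0.962, 0.272, -0.0, -0.0]
wrist_force: [1.1, -0.3, -0.3]
gripper_width: 52.6
```

```bash
python3 look.py n2
python3 - <<'E'
from rect import *
ims=[]
for z in(84,80,65):
    im,yaw=rect('n2',552.9,-213.1,z,22,6)
    cv2.drawMarker(im,(132,132),(0,0,255),0,10);cv2.circle(im,(132,132),int({84:6.5,80:12,65:19}[z]*6),(0,255,0),1);ims.append(im)
print(np.degrees(yaw));cv2.imwrite('pics/rn2.png',np.hstack(ims))
E
```

```text
5.3 [ 534.8 -182.9  170.5] [ 9.622e-01  2.722e-01 -2.000e-04 -1.000e-04] [ 1.1 -0.3 -0.3] 52.6 [-0.16  0.4   0.53  1.84 -0.24  0.97  1.02]
31.589045325881372
```

View pics/rn2.png

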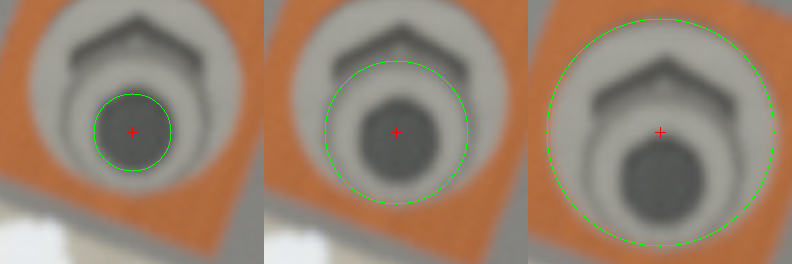

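Emit:
carry_out([
  [[0,0,0.13],[0,0,0],0.2],
  [[0,0,0.18],[0.01,-0.01,0],0.2],
  [[0,0,0.18],[0.01,-0.01,0],0.2],
  [[0,0,0.18],[0.01,0,0],0.2],
  [[0,0,0.18],[0,0,0],0.2],
  [[0,0,0.18],[0,0,0],0.2],
  [[0,0,0],[0,0,0],0.2],
  [[0,0,0],[0,0,0],0.2],
])

```text
t: 6.35
position: [556.9, -157.6, 170.6]
ee_rot: [0.972, -0.237, -0.0, -0.0]
wrist_force: [-0.1, -0.3, -0.1]
gripper_width: 52.8
```

```bash
python3 look.py n3
python3 - <<'E'
from rect import *
c=load('n3');print(proj(c,[[552.9,-213,80.]]))
ims=[]
for z in(84,80,65):
    im,yaw=rect('n3',552.9,-213.1,z,22,6)
    cv2.drawMarker(im,(132,132),(0,0,255),0,10);cv2.circle(im,(132,132),int({84:6.5,80:12,65:19}[z]*6),(0,255,0),1);ims.append(im)
print(np.degrees(yaw));cv2.imwrite('pics/rn3.png',np.hstack(ims))
E
```

```text
6.35 [ 556.9 -157.6  170.6] [ 9.716e-01 -2.367e-01 -1.000e-04 -0.000e+00] [-0.1 -0.3 -0.1] 52.8 [-0.37  0.48  0.77  1.82 -0.39  1.01  0.08]
[[278.95655617 254.99020827]]
-27.385279559193705
```

View pics/rn3.png

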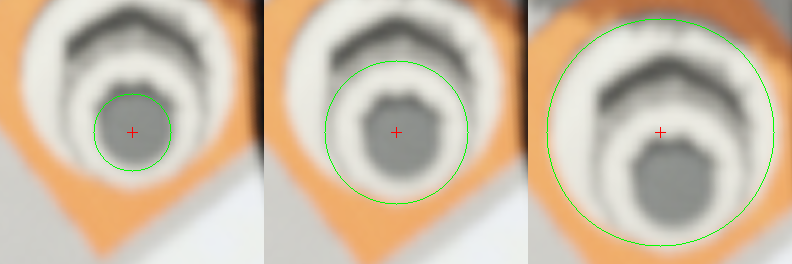

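```bash
cat > nutfit.py <<'E'
from rect import *
import sys
for n in sys.argv[1:]:
    x,y=552.9,-213.1
    im,yaw=rect(n,x,y,84,22,10)
    hsv=cv2.cvtColor(im,cv2.COLOR_BGR2HSV);g=cv2.cvtColor(im,cv2.COLOR_BGR2GRAY)
    # stud: local threshold in 10mm radius disc
    yy,xx=np.mgrid[:440,:440];d=np.hypot(xx-220,yy-220)<85
    t,_=cv2.threshold(g[d].reshape(-1,1),0,255,cv2.THRESH_OTSU)
    m=((g<t)&d).astype(np.uint8);k,l,st,ce=cv2.connectedComponentsWithStats(m);i=l[220,220]
    (cx,cy),r=cv2.minEnclosingCircle(np.argwhere(l==i)[:,::-1].astype(np.float32))
    def w(a,b):return (x+a*np.cos(yaw)+b*np.sin(yaw)).round(2),(y+a*np.sin(yaw)-b*np.cos(yaw)).round(2)
    print(n,'stud',t,w((cx-220)/10,(cy-220)/10),w((ce[i][0]-220)/10,(ce[i][1]-220)/10),'r',r/10,np.sqrt(st[i,4]/np.pi)/10)
    im,yaw=rect(n,x,y,65,30,10);hsv=cv2.cvtColor(im,cv2.COLOR_BGR2HSV)
    m=((hsv[...,1]<75)).astype(np.uint8);
    yy,xx=np.mgrid[:600,:600];d=np.hypot(xx-300,yy-300)<220
    k,l,st,ce=cv2.connectedComponentsWithStats(m&d);i=l[300,300]
    cn=max(cv2.findContours((l==i).astype(np.uint8),0,2)[0],key=cv2.contourArea)
    e=cv2.fitEllipse(cn);print('  washer',w((e[0][0]-300)/10,(e[0][1]-300)/10),np.array(e[1])/10)
E
python3 nutfit.py n1 n2 n3
```

```text
n1 stud 110.0 (np.float64(552.59), np.float64(-212.86)) (np.float64(552.6), np.float64(-212.9)) r 6.904643249511719 6.64714941167806
  washer (np.float64(553.19), np.float64(-213.16)) [37.75933533 38.10770569]
n2 stud 114.0 (np.float64(553.06), np.float64(-212.45)) (np.float64(553.06), np.float64(-212.51)) r 6.921112823486328 6.650739942600339
  washer (np.float64(553.38), np.float64(-212.95)) [37.78441467 38.04552612]
n3 stud 177.0 (np.float64(554.07), np.float64(-211.76)) (np.float64(554.14), np.float64(-211.85)) r 7.172650146484375 6.767453466712853
  washer (np.float64(553.7), np.float64(-213.15)) [38.52202454 39.49060364]
```

```bash
cat > mv.py <<'E'
import sys,json
from rig import arm
from h import *
# usage: mv.py grip n x y z yawdeg   (straight line, smooth)  -> prints rows
def plan(grip,n,x,y,z,yaw,settle=2):
    s=arm.state();M=R.from_quat(s['ee_rot']).as_matrix()
    p=s['position'];y0=np.arctan2(M[1,0],M[0,0]);dy=(np.radians(yaw)-y0+np.pi)%(2*np.pi)-np.pi
    d=np.array([x,y,z])-p; prof=np.ones(n)
    if n>4: prof[[0,-1]]=.4;prof[[1,-2]]=.8
    prof/=prof.sum();rows=[];c=y0;cp=p.copy();tgt=p.copy();f=0
    for q in prof:
        f+=q;tgt=p+d*f;dd=tgt-cp
        a=[dd[0]*np.cos(c)+dd[1]*np.sin(c),dd[0]*np.sin(c)-dd[1]*np.cos(c),-dd[2]]
        a=[round(v/1000,4) for v in a];t=round(-(y0+dy*f-c),3)
        b=[v*1000 for v in a]
        cp=cp+np.array([b[0]*np.cos(c)+b[1]*np.sin(c),b[0]*np.sin(c)-b[1]*np.cos(c),-b[2]]);c-=t
        rows.append([[0,0,t],a,grip])
    rows+=[[[0,0,0],[0,0,0],grip]]*settle
    print(json.dumps(rows))
    print('end',cp.round(1),np.degrees(c).round(2),'max mm/row',np.abs(d).max()*prof.max(),'deg/row',np.degrees(abs(dy))*prof.max())
a=[float(v) for v in sys.argv[1:]]
plan(a[0],int(a[1]),*a[2:6],settle=int(a[6]) if len(a)>6 else 2)
E
python3 mv.py 0.2 14 497 179 130 71.5
```

```text
[[[0, 0, -0.056], [-0.0067, -0.0087, 0.0013], 0.2], [[0, 0, -0.111], [-0.0125, -0.0183, 0.0026], 0.2], [[0, 0, -0.139], [-0.0129, -0.0243, 0.0033], 0.2], [[0, 0, -0.14], [-0.0094, -0.0259, 0.0033], 0.2], [[0, 0, -0.139], [-0.0057, -0.027, 0.0033], 0.2], [[0, 0, -0.139], [-0.002, -0.0275, 0.0033], 0.2], [[0, 0, -0.139], [0.002, -0.0275, 0.0032], 0.2], [[0, 0, -0.14], [0.0057, -0.027, 0.0033], 0.2], [[0, 0, -0.139], [0.0094, -0.0259, 0.0033], 0.2], [[0, 0, -0.139], [0.0129, -0.0244, 0.0033], 0.2], [[0, 0, -0.139], [0.0161, -0.0224, 0.0033], 0.2], [[0, 0, -0.14], [0.0191, -0.0199, 0.0032], 0.2], [[0, 0, -0.111], [0.0174, -0.0136, 0.0027], 0.2], [[0, 0, -0.056], [0.0093, -0.0058, 0.0013], 0.2], [[0, 0, 0], [0, 0, 0], 0.2], [[0, 0, 0], [0, 0, 0], 0.2]]
end [497. 179. 130.] 71.52 max mm/row 27.14950349683815 deg/row 7.978344733077571
```

Emit:
carry_out([
  [[0,0,-0.056],[-0.0067,-0.0087,0.0013],0.2],
  [[0,0,-0.111],[-0.0125,-0.0183,0.0026],0.2],
  [[0,0,-0.139],[-0.0129,-0.0243,0.0033],0.2],
  [[0,0,-0.14],[-0.0094,-0.0259,0.0033],0.2],
  [[0,0,-0.139],[-0.0057,-0.027,0.0033],0.2],
  [[0,0,-0.139],[-0.002,-0.0275,0.0033],0.2],
  [[0,0,-0.139],[0.002,-0.0275,0.0032],0.2],
  [[0,0,-0.14],[0.0057,-0.027,0.0033],0.2],
  [[0,0,-0.139],[0.0094,-0.0259,0.0033],0.2],
  [[0,0,-0.139],[0.0129,-0.0244,0.0033],0.2],
  [[0,0,-0.139],[0.0161,-0.0224,0.0033],0.2],
  [[0,0,-0.14],[0.0191,-0.0199,0.0032],0.2],
  [[0,0,-0.111],[0.0174,-0.0136,0.0027],0.2],
  [[0,0,-0.056],[0.0093,-0.0058,0.0013],0.2],
  [[0,0,0],[0,0,0],0.2],
  [[0,0,0],[0,0,0],0.2],
])

```text
t: 8.4
position: [498.4, 178.4, 130.1]
ee_rot: [0.813, 0.582, 0.0, 0.0]
wrist_force: [0.3, -0.1, -0.3]
gripper_width: 52.9
```

```bash
python3 look.py b1; python3 mv.py 0.2 6 497.2 179 52 71.5
python3 - <<'E'
from rect import *
im,yaw=rect('b1',497.2,179,84,22,12);cv2.drawMarker(im,(264,264),(0,0,255),0,10);cv2.circle(im,(264,264),132,(0,255,0),1)
cv2.imwrite('pics/rb1.png',im)
E
```

```text
8.4 [498.4 178.4 130.1] [8.130e-01 5.823e-01 0.000e+00 2.000e-04] [ 0.3 -0.1 -0.3] 52.9 [-0.67  0.37  0.29  1.95 -0.14  0.84  0.94]
[[[0, 0, -0.0], [0.0, -0.0001, 0.0071], 0.2], [[0, 0, -0.001], [0.0001, -0.0003, 0.0142], 0.2], [[0, 0, -0.002], [0.0001, -0.0003, 0.0177], 0.2], [[0, 0, -0.001], [0.0, -0.0003, 0.0178], 0.2], [[0, 0, -0.001], [0.0001, -0.0003, 0.0142], 0.2], [[0, 0, -0.0], [0.0, -0.0001, 0.0071], 0.2], [[0, 0, 0], [0, 0, 0], 0.2], [[0, 0, 0], [0, 0, 0], 0.2]]
end [497.2 178.9  52. ] 71.49 max mm/row 17.745188929980102 deg/row 0.0663086416455516
```

View pics/rb1.png

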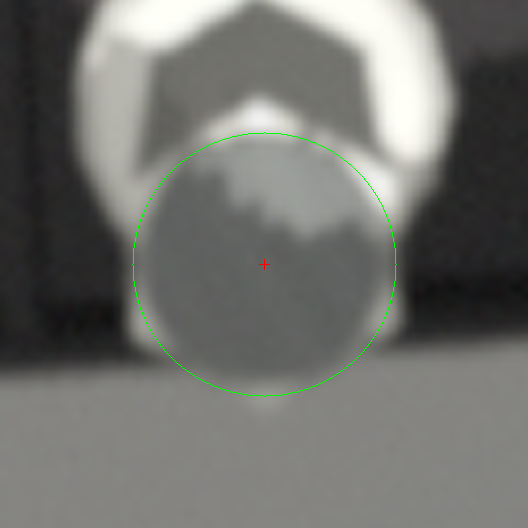

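View pics/b1.png

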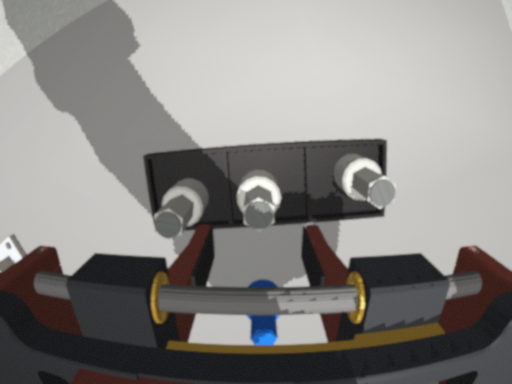

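Emit:
carry_out([
  [[0,0,0],[0,-0.0004,0.007],0.2],
  [[0,0,0],[0,-0.0004,0.014],0.2],
  [[0,0,0],[0,-0.0004,0.018],0.2],
  [[0,0,0],[0,0,0.018],0.2],
  [[0,0,0],[0,0,0.013],0.2],
  [[0,0,0],[0,0,0.006],0.2],
  [[0,0,0],[0,0,0],0.2],
  [[0,0,0],[0,0,0],0.2],
])

```text
t: 9.45
position: [497.4, 179.8, 54.4]
ee_rot: [0.812, 0.583, 0.0, 0.0]
wrist_force: [0.2, -0.3, -0.1]
gripper_width: 52.8
```

```bash
python3 look.py b2
```

```text
9.45 [497.4 179.8  54.4] [8.124e-01 5.830e-01 4.000e-04 1.000e-04] [ 0.2 -0.3 -0.1] 52.8 [-0.64  0.48  0.25  2.01 -0.19  0.67  0.98]
```

View pics/b2.png

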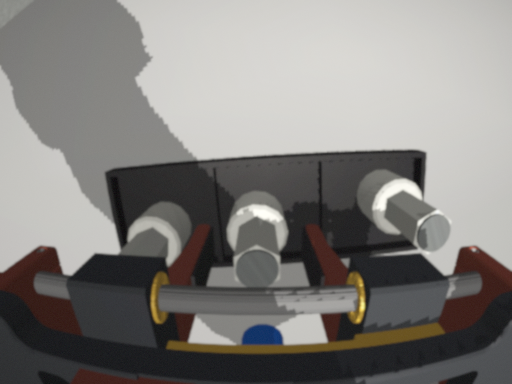

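Adapter B sits between the jaws, with its top at (258,265) and the fingers on either side. I'll close the gripper and lift.

Emit:
carry_out([
  [[0,0,0],[0,0,0],-1],
  [[0,0,0],[0,0,0],-1],
  [[0,0,0],[0,0,0],-1],
  [[0,0,0],[0,0,0],-1],
  [[0,0,0],[0,0,0],-1],
  [[0,0,0],[0,0,0],-1],
])

```text
t: 10.25
position: [497.1, 179.7, 54.0]
ee_rot: [0.812, 0.583, 0.0, -0.0]
wrist_force: [-0.8, -0.4, 2.0]
gripper_width: 21.5
```

```bash
python3 look.py b3; python3 mv.py -1 6 497.4 179.6 160 71.5
python3 - <<'E'
from rect import *
im,yaw=rect('b3',497.2,179,84,22,12);cv2.drawMarker(im,(264,264),(0,0,255),0,10);cv2.circle(im,(264,264),132,(0,255,0),1)
cv2.imwrite('pics/rb3.png',im)
E
```

```text
10.25 [497.1 179.7  54. ] [ 8.124e-01  5.830e-01  1.000e-04 -0.000e+00] [-0.8 -0.4  2. ] 21.5 [-0.64  0.48  0.25  2.01 -0.19  0.67  0.98]
[[[0, 0, -0.0], [-0.0, 0.0, -0.0096], -1.0], [[0, 0, -0.001], [-0.0, 0.0001, -0.0193], -1.0], [[0, 0, -0.0], [-0.0, 0.0, -0.0241], -1.0], [[0, 0, -0.001], [-0.0, 0.0001, -0.0241], -1.0], [[0, 0, -0.001], [-0.0, 0.0001, -0.0192], -1.0], [[0, 0, 0.0], [-0.0, -0.0, -0.0097], -1.0], [[0, 0, 0], [0, 0, 0], -1.0], [[0, 0, 0], [0, 0, 0], -1.0]]
end [497.4 179.6 160. ] 71.51 max mm/row 24.080880702889218 deg/row 0.03777379657170721
```

View pics/rb3.png

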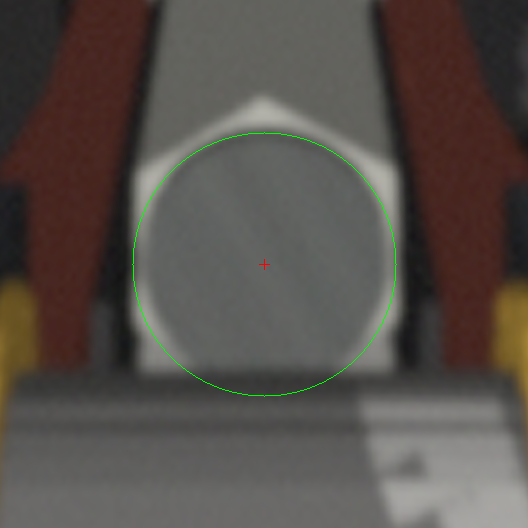

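Emit:
carry_out([
  [[0,0,0],[0,0,-0.008],-1],
  [[0,0,0],[0,0,-0.018],-1],
  [[0,0,0],[0,0,-0.026],-1],
  [[0,0,0],[0,0,-0.03],-1],
  [[0,0,0],[0,0,-0.024],-1],
  [[0,0,0],[0,0,-0.01],-1],
  [[0,0,0],[0,0,0],-1],
])

```text
t: 11.18
position: [497.0, 179.7, 170.1]
ee_rot: [0.812, 0.583, 0.0, -0.0]
wrist_force: [0.2, 0.3, -4.1]
gripper_width: 22.0
```

```bash
python3 look.py b4; python3 mv.py -1 14 553.5 -212.3 170 31.5
```

```text
11.175 [497.  179.7 170.1] [ 8.124e-01  5.831e-01  2.000e-04 -0.000e+00] [ 0.2  0.3 -4.1] 22.0 [-0.68  0.32  0.3   1.92 -0.12  0.93  0.92]
[[[0, 0, 0.022], [-0.0114, 0.0058, -0.0], -1.0], [[0, 0, 0.045], [-0.0225, 0.012, -0.0001], -1.0], [[0, 0, 0.056], [-0.0275, 0.0164, -0.0], -1.0], [[0, 0, 0.056], [-0.0264, 0.0178, -0.0001], -1.0], [[0, 0, 0.057], [-0.0255, 0.0193, -0.0], -1.0], [[0, 0, 0.056], [-0.0243, 0.0207, -0.0], -1.0], [[0, 0, 0.056], [-0.0231, 0.0221, -0.0001], -1.0], [[0, 0, 0.056], [-0.0219, 0.0233, -0.0], -1.0], [[0, 0, 0.056], [-0.0205, 0.0244, -0.0001], -1.0], [[0, 0, 0.056], [-0.0191, 0.0256, -0.0], -1.0], [[0, 0, 0.056], [-0.0176, 0.0267, -0.0001], -1.0], [[0, 0, 0.056], [-0.0161, 0.0275, -0.0], -1.0], [[0, 0, 0.045], [-0.0117, 0.0228, -0.0001], -1.0], [[0, 0, 0.022], [-0.0053, 0.0116, 0.0], -1.0], [[0, 0, 0], [0, 0, 0], -1.0], [[0, 0, 0], [0, 0, 0], -1.0]]
end [ 553.5 -212.3  170. ] 31.52 max mm/row 31.605061038254203 deg/row 3.2132308626897905
```

View pics/b4.png

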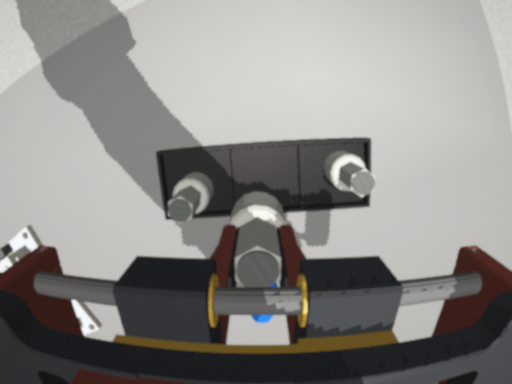

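Emit:
carry_out([
  [[0,0,0.022],[-0.0114,0.0058,0],-1],
  [[0,0,0.045],[-0.0225,0.012,0],-1],
  [[0,0,0.056],[-0.0275,0.0164,0],-1],
  [[0,0,0.056],[-0.0264,0.0178,0],-1],
  [[0,0,0.057],[-0.0255,0.0193,0],-1],
  [[0,0,0.056],[-0.0243,0.0207,0],-1],
  [[0,0,0.056],[-0.0231,0.0221,0],-1],
  [[0,0,0.056],[-0.0219,0.0233,0],-1],
  [[0,0,0.056],[-0.0205,0.0244,0],-1],
  [[0,0,0.056],[-0.0191,0.0256,0],-1],
  [[0,0,0.056],[-0.0176,0.0267,0],-1],
  [[0,0,0.056],[-0.0161,0.0275,0],-1],
  [[0,0,0.045],[-0.0117,0.0228,0],-1],
  [[0,0,0.022],[-0.0053,0.0116,0],-1],
  [[0,0,0],[0,0,0],-1],
  [[0,0,0],[0,0,0],-1],
  [[0,0,0],[0,0,0],-1],
])

```text
t: 13.35
position: [553.9, -211.0, 169.9]
ee_rot: [0.962, 0.272, 0.0, -0.0]
wrist_force: [-0.1, -0.8, -3.5]
gripper_width: 21.8
```

```bash
python3 look.py b5; python3 mv.py -1 5 553.5 -212.3 138 31.5
```

```text
13.35 [ 553.9 -211.   169.9] [ 9.622e-01  2.724e-01  1.000e-04 -4.000e-04] [-0.1 -0.8 -3.5] 21.8 [-0.13  0.45  0.56  1.77 -0.28  0.99  1.09]
[[[0, 0, 0.0], [-0.0001, 0.0001, 0.0038], -1.0], [[0, 0, 0.001], [-0.0002, 0.0002, 0.0075], -1.0], [[0, 0, 0.0], [-0.0003, 0.0002, 0.0094], -1.0], [[0, 0, 0.001], [-0.0003, 0.0001, 0.0075], -1.0], [[0, 0, -0.0], [-0.0001, 0.0001, 0.0037], -1.0], [[0, 0, 0], [0, 0, 0], -1.0], [[0, 0, 0], [0, 0, 0], -1.0]]
end [ 553.5 -212.3  138. ] 31.49 max mm/row 9.395276443263729 deg/row 0.032054482606824274
```

View pics/b5.png

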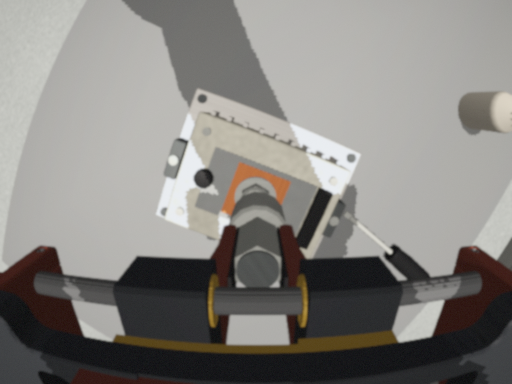

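Emit:
carry_out([
  [[0,0,0],[-0.0003,0.0003,0.004],-1],
  [[0,0,0],[-0.0004,0.0003,0.008],-1],
  [[0,0,0],[-0.0003,0.0003,0.009],-1],
  [[0,0,0],[0,0,0.008],-1],
  [[0,0,0],[0,0,0.003],-1],
  [[0,0,0],[0,0,0],-1],
  [[0,0,0],[0,0,0],-1],
  [[0,0,0],[0,0,0],-1],
])

```text
t: 14.4
position: [553.6, -213.6, 138.2]
ee_rot: [0.962, 0.272, 0.0, 0.0]
wrist_force: [-0.1, -0.8, -4.3]
gripper_width: 21.9
```

```bash
python3 look.py b6; python3 mv.py -1 1 553.5 -212.3 133 31.5
```

```text
14.4 [ 553.6 -213.6  138.2] [9.624e-01 2.716e-01 2.000e-04 1.000e-04] [-0.1 -0.8 -4.3] 21.9 [-0.11  0.49  0.55  1.8  -0.31  0.93  1.12]
[[[0, 0, 0.0], [0.0006, -0.0011, 0.0052], -1.0], [[0, 0, 0], [0, 0, 0], -1.0], [[0, 0, 0], [0, 0, 0], -1.0]]
end [ 553.5 -212.4  133. ] 31.51 max mm/row 5.204717527990454 deg/row 0.01122991255467217
```

View pics/b6.png

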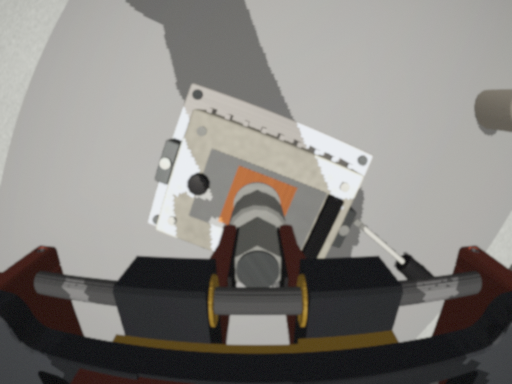

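Emit:
carry_out([
  [[0,0,0],[0.0006,-0.0011,0.003],-1],
  [[0,0,0],[0,0,0.002],-1],
  [[0,0,0],[0,0,0],-1],
  [[0,0,0],[0,0,0],-1],
  [[0,0,0],[0,0,0],-1],
])

```text
t: 15.08
position: [553.4, -212.3, 133.0]
ee_rot: [0.962, 0.272, 0.0, 0.0]
wrist_force: [0.0, -0.5, -4.2]
gripper_width: 21.7
```

Emit:
carry_out([
  [[0,0,0],[0,0,0],-1],
])

```text
t: 15.2
position: [553.4, -212.3, 133.0]
ee_rot: [0.962, 0.272, 0.0, 0.0]
wrist_force: [0.3, -0.1, -3.4]
gripper_width: 22.1
```

Emit:
carry_out([
  [[0,0,0],[0,0,0],-1],
])

```text
t: 15.32
position: [553.4, -212.3, 132.9]
ee_rot: [0.962, 0.272, 0.0, -0.0]
wrist_force: [-0.0, 0.1, -3.1]
gripper_width: 21.7
```

Position noise is small. I'll go down in steps, watching the force.

Emit:
carry_out([
  [[0,0,0],[0,0,0.002],-1],
  [[0,0,0],[0,0,0.001],-1],
  [[0,0,0],[0,0,0.001],-1],
  [[0,0,0],[0,0,0.001],-1],
  [[0,0,0],[0,0,0],-1],
])

```text
t: 15.95
position: [553.3, -212.3, 127.8]
ee_rot: [0.962, 0.272, -0.0, -0.0]
wrist_force: [0.3, 0.1, -4.9]
gripper_width: 21.9
```

Emit:
carry_out([
  [[0,0,0],[0,0,0.001],-1],
  [[0,0,0],[0,0,0.001],-1],
  [[0,0,0],[0,0,0.001],-1],
  [[0,0,0],[0,0,0],-1],
])

```text
t: 16.45
position: [553.3, -212.5, 124.9]
ee_rot: [0.962, 0.272, -0.0, 0.0]
wrist_force: [0.5, -1.0, -4.8]
gripper_width: 22.1
```

Emit:
carry_out([
  [[0,0,0],[0,0,0.002],-1],
  [[0,0,0],[0,0,0.002],-1],
  [[0,0,0],[0,0,0.002],-1],
  [[0,0,0],[0,0,0.001],-1],
  [[0,0,0],[0,0,0],-1],
])

```text
t: 17.08
position: [553.2, -212.6, 117.8]
ee_rot: [0.962, 0.271, -0.0, 0.0]
wrist_force: [-1.2, -2.6, -3.0]
gripper_width: 21.6
```

```bash
python3 look.py b7; python3 look.py b7s scene
```

```text
17.075 [ 553.2 -212.6  117.8] [ 9.625e-01  2.714e-01 -2.000e-04  1.000e-04] [-1.2 -2.6 -3. ] 21.6 [-0.1   0.52  0.53  1.82 -0.33  0.89  1.13]
17.125 [ 553.2 -212.6  117.8] [ 9.625e-01  2.714e-01 -2.000e-04  1.000e-04] [-0.5 -3.  -4.7] 21.5 [-0.1   0.52  0.53  1.82 -0.33  0.89  1.13]
```

View pics/b7.png

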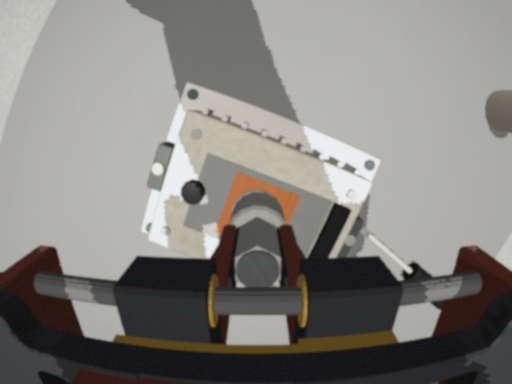

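The socket has gone about 12 mm below the nut top with no push-back, so B fits. Now I'll seat it.

Emit:
carry_out([
  [[0,0,0],[-0.0003,0.0004,0.001],-1],
  [[0,0,0],[0,0,0.001],-1],
  [[0,0,0],[0,0,0.001],-1],
  [[0,0,0],[0,0,0],-1],
  [[0,0,0],[0,0,0],-1],
])

```text
t: 17.8
position: [553.3, -212.8, 115.1]
ee_rot: [0.962, 0.272, 0.0, -0.0]
wrist_force: [-2.3, -2.0, 0.3]
gripper_width: 22.0
```

Emit:
carry_out([
  [[0,0,0],[0,0,0.001],-1],
  [[0,0,0],[0,0,0],-1],
  [[0,0,0],[0,0,0],-1],
])

```text
t: 18.18
position: [553.4, -212.9, 115.0]
ee_rot: [0.962, 0.272, 0.0, -0.0]
wrist_force: [-5.4, -0.9, 10.2]
gripper_width: 22.1
```

Emit:
carry_out([
  [[0,0,0],[-0.0003,0,0.0007],-1],
  [[0,0,0],[0,0,0],-1],
  [[0,0,0],[0,0,0],-1],
  [[0,0,0],[0,0,0],-1],
])

```text
t: 18.68
position: [553.4, -212.9, 115.0]
ee_rot: [0.962, 0.272, 0.001, -0.0]
wrist_force: [-6.2, 0.5, 16.2]
gripper_width: 21.7
```

```bash
python3 look.py b8; python3 look.py b8s scene
python3 - <<'E'
from h import *
for n in('b3','b8'):
    W=cloud(load(n)); s=load(n)['state']; p=proj(load(n),[s['position']+[0,0,30]])[0].astype(int); q=W[p[1]-3:p[1]+4,p[0]-5:p[0]+6,2]
    print(n,p,'top z above TCP',np.nanmedian(q)-s['position'][2],'top z',np.nanmedian(q))
c=load('b8s')['image'];cv2.imwrite('pics/b8sc.png',cv2.resize(c[60:260,120:400],None,fx=2.8,fy=2.8,interpolation=cv2.INTER_CUBIC))
E
```

```text
18.675 [ 553.4 -212.9  115. ] [ 9.624e-01  2.715e-01  8.000e-04 -2.000e-04] [-6.2  0.5 16.2] 21.7 [-0.1   0.52  0.53  1.82 -0.33  0.89  1.14]
18.725 [ 553.4 -212.9  114.9] [ 9.624e-01  2.715e-01  7.000e-04 -2.000e-04] [-6.2  0.5 15.7] 21.8 [-0.1   0.52  0.53  1.82 -0.33  0.89  1.14]
b3 [258 270] top z above TCP 29.607380916317602 top z 83.65275655674054
b8 [255 271] top z above TCP 29.755536584610255 top z 144.71980378675934
```

View pics/b8sc.png

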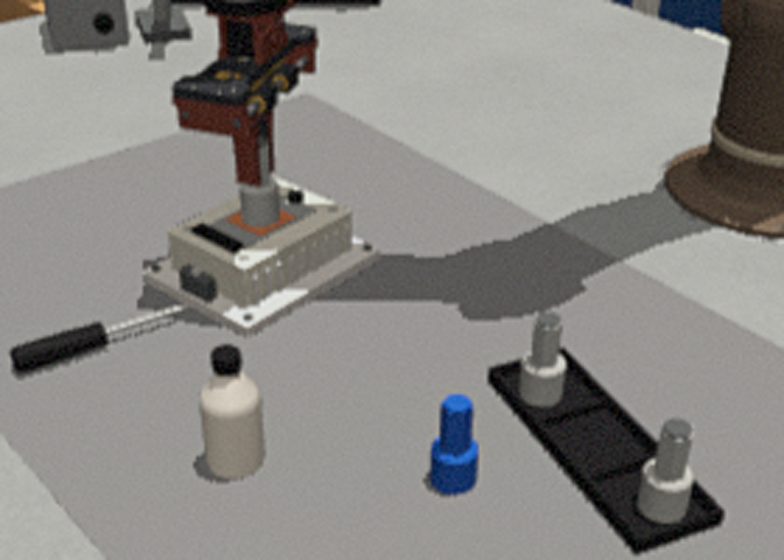

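View pics/b8.png

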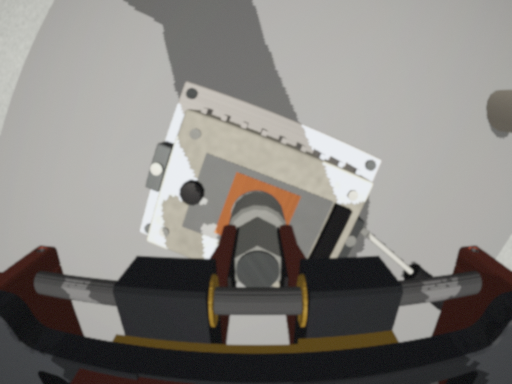

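The socket top is at z 144.7, and a seated socket should be at 65 + 80 = 145. It hasn't slipped in the jaws, the push is 16 N, and the other two sockets stand upright in the tray. I'm handing in.

```bash
python3 -c "
from rig import arm
print(arm.close_job())"
```

```text
the job is handed in; nothing more can be done
None
```

The middle-bay socket (top at about x 497, y 179 mm) fits the nut. I handed the job in at about 18.7 s, still gripping that socket and pushing it home on the nut.

- **Trying the sockets:** the first socket I tried fitted, so nothing needed putting back. I never lifted the other two. In the last scene picture they stand upright in the tray, and no move went near the bottle, spool or screwdriver.
- **Fit:** the socket passed the height where a too-small one would stop (tool height, TCP, about 130 mm) with almost no resistance. It stopped at TCP 115.0 mm, which puts the rim on the washer at about 65 mm. A further 1.7 mm of commanded push moved it no more than 0.1 mm and raised the wrist force to about 16 N.
- **Height and grip:** the socket top measured 144.7 mm, where 145 mm is expected when seated. It sits 29.8 mm above the TCP, against 29.6 mm when I gripped it, so it hasn't slipped.
- **What disagreed:** the top camera placed the nut about 4 mm off in y from the wrist camera. I used the wrist values, because three views at different angles agreed to within about 1.5 mm. About 6 N of sideways force remained at the end.

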